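Set a mitre box to its third click stop

TASK

Set the mitre box for a 30 degree cut: with the fingertips or the outside of the fingers, gently push the red knob of its swing arm to the robot's left, counting the click stops it drops into, and leave the arm seated in the third one without running on towards the fourth. Push only, do not close the fingers round the knob, then draw the hand clear; leave the pine strip, mallet and plane as they stand.

Things in the scene. Friction and masses are not known exactly. Their poses are not given: they have to be found in the camera images.
- mitre_box: Mitre box (saw removed) bolted to the bench, placed and turned anew each run (yaw to 0.3 rad). Blue base 530 mm long (its y), 100 deep (x -65 to +35); wooden bed board top at 70 mm, fence top at 120. In front (-x) a slotted aluminium index plate, 162 mm radius about the pivot, top at 22 mm. Origin: on the bench under the pivot; x away from the robot, y along the fence to its left, z up.
- swing_arm (a joint): Arm angle, rad: 0 is square to the fence, growing as the knob goes to the robot's left (clockwise from above). Left click stops at 0.262 (first), 0.393 (second), 0.524 (third), 0.785 (fourth); also at 0, and mirrored on the right; ends at 0.85 and -0.85. It starts loose in no stop, at 0.07 to 0.19, so the first click met going left is stop one. It stays where left.
- red_knob (a point): Centre of the red knob to push: upright cylinder, 26 mm diameter, 34 mm tall, 52 to 86 mm above the bench, on the arm's end. This point is 69 mm up, 250 mm from the pivot axis; at joint value q it lies at x = -250 cos q, y = 250 sin q mm in the mitre box's frame, so it moves on an arc. Bench clear below; the steel arm end under it is a disc of 34 mm diameter, 34 to 46 mm up.
- pivot_axis (a point): Point on the upright pivot axis of the swing arm, 69 mm above the bench, level with point red_knob. The arm is a dark steel bar 18 mm wide, 34 to 46 mm above the bench. It carries two saw guide posts, rods with black heads up to 168 mm above the bench, 108 mm from the pivot on the knob's side and 85 mm behind it; they turn with it.
- plunger_cap (a point): Top of the brass cap (21 mm diameter) on the arm, 135 mm from the pivot, 64 mm above the bench. Its spring ball drops into the index plate's radial slots, 7 mm wide, one per stop. At the knob: 1 to 2 N moves the arm between stops; from 0.03 rad before a stop it snaps ahead by itself into it; leaving a stop takes about 8 N and 0.045 rad, the force falling away after the first 0.01 rad.
- pine_strip: Loose pine strip, 200 x 34 x 18 mm, lying on the bed board along the fence on the robot's right, for the coming cut. Origin: centre of its underside. Leave alone.
- mallet: Loose turned wooden mallet standing on its head, 84 mm widest diameter, 223 mm tall, handle up. Origin: centre of its underside. Leave alone. It and the plane swap places between runs: one on the right of the knob, one left of the arm's sweep.
- block_plane: Loose wooden block plane, 165 x 52 mm, about 80 mm tall. Origin: centre of its underside, x along its length. Leave alone.

How it is judged:
By the outcome, as a careful person would: the job done as asked, in the order asked, and still so for the second after the job is handed in, with the robot touching nothing.
It also fails if it takes over 64 s, if anything falls off the work surface, if the arm or the gripper's body presses on something with over 40 N, if the wrist force passes 120 N, or if a joint passes its speed limit or range.

ROBOT

A 6-joint arm with a two-finger parallel gripper is mounted at the origin on the work surface. World frame = base frame: x ahead of the robot, y to its left, z up, the work surface at z = 0. Lengths are in m, angles in rad, forces in N, time in s.
With the tool pointing down it reaches from about 0.4 to 0.825 m from the base axis. Payload 7 kg.
Tool frame: the origin (TCP) lies at the centre of the arm's flange, where the gripper is bolted on; the fingertips stand 178 mm ahead of it and the grasp point (between the pads) lies arm.tcp_to_grasp ahead of it (arm.tcp_to_grasp is the distance from the TCP to the grasp point, in m); z points along the fingers, y is the direction in which the jaws open and shut (so a half turn about z gives the same grasp; the last joint's range is limited). The gripper opens to 88 mm and grips with 3 to 60 N. Pads are 19 mm wide; open, the fingers measure 130 mm over their backs; the gripper's body (78 mm by 193 mm) begins 47 mm behind the grasp point.
Start: joints at [-0.869, 0.359, 0.012, 0, -1.224, -0.288], TCP at [0.271, -0.618, 0.405] pointing down, gripper open.
Joint ranges: [-3.07, 3.07], [-1.43, 2.12], [-1.02, 1.25], [-3.03, 1.67], [-3.05, -0], [-3.03, 3.03]. Speed limits (rad/s): [2.39, 2.39, 3.01, 3.14, 3.14, 3.14].

INTERFACE

Orientations are given as [roll, pitch, yaw] about the fixed x, y, z axes, in that order (R = Rz(yaw) Ry(pitch) Rx(roll)).
In Python, from station import arm gives the robot as it stands.
- The arm moves only by the tool move_arm, never from a script. Its argument "deltas" is a list of rows, each a list of 6 numbers: the shift along the world's x, y, z in mm, then the turn, a rotation vector about the world's x, y, z in degrees. In form: [[tx, ty, tz, ax, ay, az], ...]. A call has exactly 5 rows; each row shifts and turns the commanded pose from where the row before left it; what a row does not reach is not made up. A row lasts 1/12 s, in which the tool goes at most 41.7 mm and 7.16 degrees, less where a joint would pass 70% of its speed; a pose out of reach is approached as far as the arm can. A call with a gripper value outside its range is refused whole. "claw" is the closure in counts, from 0 (fully open) to 255 (shut), set as the call begins (left out, the last holds). The fingers move at their own pace and stop on an object; "squeeze" is the grip in N (left out, the last holds). Time passes only in rows, so rows that do not move let the fingers close, or fill a call up. It gives the time, the measured TCP pose, the force and the opening at its end, in the units of the state.
- arm.get_state(): the state, without advancing time (a new reading comes with each control period).
- arm.grab_frame(name): name is "side" or "top" or "wrist"; returns the picture (384x512x3 uint8, red, green, blue); there is no depth.
- arm.calibration(name): a dict with "intrinsics" (3x3 intrinsics, pixels), "k1" (the pictures are not rectified: a ray, as slopes to the right and down, at radius r is drawn at 1 + k1 r^2 times it, then the intrinsics apply), "T" (4x4, takes a point from camera to world coordinates); the wrist camera has in their place "mount" (4x4, takes a point from camera to tool coordinates, whose origin is the TCP and whose axes are the flange's). Camera axes: x right, y up, looking along -z (the intrinsics and any distortion apply to the point x, -y, -z); pixel columns grow to the right and rows downward; lengths in m; the calibration is good to about 2 mm. A picture is of the moment at which its call begins: read the wrist's pose just before it. calibration takes no time and is no camera call.
- arm.job_done(): hands the job in, once; it reports no verdict.
Trained networks look in the newest picture that a camera, given by its name, has taken for a name from the list of things; names that differ only in an ending like _2 or _b are one class to them, and where a whole thing is asked for, a point or a joint stands for the part that bears it (a point fixed in the world has none). Each returns a list of dicts, best first, with "score" (0 to 1); they miss things now and then, are a little off and sometimes report something else, mostly with a low value. They report only what shows in the picture. A call takes as long as a camera call.
- arm.spot_in(thing, camera): "xy" ([column, row] in pixels, amid what is visible of it).
- arm.masks_of(thing, camera): "pixels" (384x512 bool, what is visible of it) and "xy" ([column, row] in pixels, amid what is visible of it).
- arm.spot_point(thing, camera): "xy" ([column, row] in pixels: a listed point, or the origin of a listed thing).
The state is a dict: "t": time; "q": joint angles; "qd": joint speeds; "joint_efforts": joint torques, N m; "eef_pos": TCP position; "ee_rot": TCP orientation; "force": force on the tool from outside, world axes, zero at the start; "moment": the same for the moment, N m; "width": finger opening in m.
Only numpy, scipy, OpenCV 4.12 (cv2) and the standard library are available. Lean on these libraries where they do the work, as an engineer would, in place of code of your own. Each camera call takes 0.05 s, during which the arm holds its last target. There are 200 camera calls.

## Working session

There is one attempt and no reset: what is moved stays moved. The work goes in short steps, Python scripts to look and compute and a tool call to move; the robot and the scene stay as the last step left them, time stands still between calls to the robot, and variables do not carry over. Pictures are saved under pics/ and viewed, about 8 in all and at most 12, crops included, and the job is handed in when it is done.

Besides the shell and the picture viewer there is one more tool, called after "Call:" as a command line: name --pt "numbers of a row" for each row, then --argument value for the rest. move_arm: Moves the arm, as the interface text tells. Its arguments: {"type":"object","properties":{"deltas":{"type":"array","items":{"type":"array","items":{"type":"number"}}},"claw":{"type":"number"},"squeeze":{"type":"number"}},"required":["deltas"]}

```bash
mkdir -p pics; cat > h.py <<'E'
import numpy as np,cv2
from station import arm
from scipy.spatial.transform import Rotation as R
def Tcam(n,st=None):
    c=arm.calibration(n)
    if n!='wrist': return np.array(c['T'])
    st=st or arm.get_state(); T=np.eye(4);T[:3,:3]=R.from_euler('xyz',st['ee_rot']).as_matrix();T[:3,3]=st['eef_pos']
    return T@np.array(c['mount'])
def ray(n,xy,T):
    c=arm.calibration(n);K=np.array(c['intrinsics']);k=c['k1']
    d=np.linalg.inv(K)@[xy[0],xy[1],1];u=d[:2].copy()
    for _ in range(30): u=d[:2]/(1+k*(u@u))
    v=T[:3,:3]@np.array([u[0],-u[1],-1]);return T[:3,3],v/np.linalg.norm(v)
def atz(n,xy,T,z):
    o,v=ray(n,xy,T);return o+v*(z-o[2])/v[2]
def tri(rs):
    A=sum(np.eye(3)-np.outer(v,v) for o,v in rs);b=sum((np.eye(3)-np.outer(v,v))@o for o,v in rs)
    p=np.linalg.solve(A,b);return p,[np.linalg.norm((np.eye(3)-np.outer(v,v))@(p-o)) for o,v in rs]
E
python3 - <<'E'
from h import *
s=arm.get_state();print(s)
ims=[]
for n in ['side','top','wrist']:
    T=Tcam(n);im=arm.grab_frame(n);ims.append(im)
    print(n,T[:3,3].round(3))
    for t,z in [('red_knob',.069),('pivot_axis',.069),('plunger_cap',.064),('mitre_box',0),('mallet',0),('block_plane',0),('pine_strip',.07)]:
        for d in arm.spot_point(t,n)[:1]: print(t,np.round(d['xy'],1),round(d['score'],2),atz(n,d['xy'],T,z).round(3))
o=np.vstack([np.hstack(ims[:2])])
cv2.imwrite('pics/a.png',cv2.resize(o[:,:,::-1],(800,300)));cv2.imwrite('pics/top.png',cv2.resize(ims[1][:,:,::-1],(800,600)))
E
```

```text
{'t': 0.0, 'q': array([-8.68900188e-01,  3.59355820e-01,  1.10560254e-02, -3.38526470e-04,
       -1.22409171e+00, -2.88095993e-01]), 'qd': array([ 0.00130858,  0.00036067, -0.00171414, -0.00046907,  0.0007689 ,
        0.00045592]), 'joint_efforts': array([ 1.86240213e-03, -5.82711303e+01,  2.93054670e+01,  6.99728921e+00,
        6.53704628e-03, -1.62275228e-04]), 'eef_pos': array([ 0.27132456, -0.61784967,  0.4037434 ]), 'ee_rot': array([ 3.13997279e+00, -1.48152298e-04, -2.72790767e+00]), 'force': array([ 0.3588887 , -0.06339826,  1.07031018]), 'moment': array([-0.01487189,  0.0328899 ,  0.02660429]), 'width': 0.08795992576377228}
side [0.157 0.785 0.731]
red_knob [305.7 193.1] 0.87 [ 0.483 -0.007  0.069]
pivot_axis [234.8 173.1] 0.98 [0.723 0.01  0.069]
plunger_cap [270.8 186. ] 0.83 [0.592 0.007 0.064]
mitre_box [234.5 190.4] 0.6 [0.726 0.013 0.   ]
mallet [312.7 160.6] 0.93 [ 0.577 -0.279  0.   ]
block_plane [241.7 286.5] 0.6 [0.493 0.328 0.   ]
pine_strip [256.3 153.4] 0.9 [ 0.723 -0.124  0.07 ]
top [0.532 0.059 1.123]
red_knob [268.7 244.5] 0.86 [ 0.481 -0.005  0.069]
pivot_axis [263.7 164. ] 0.86 [0.723 0.016 0.069]
plunger_cap [267.4 206.6] 0.82 [0.594 0.001 0.064]
mitre_box [264.7 166.1] 0.95 [0.729 0.01  0.   ]
mallet [352.7 218.5] 0.74 [ 0.567 -0.276  0.   ]
block_plane [159.  234.5] 0.95 [0.5  0.34 0.  ]
pine_strip [309.8 164.3] 0.69 [ 0.726 -0.124  0.07 ]
wrist [ 0.207 -0.645  0.385]
```

View pics/a.png

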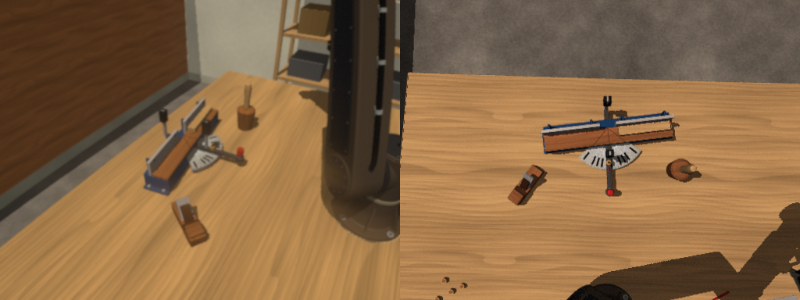

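View pics/top.png

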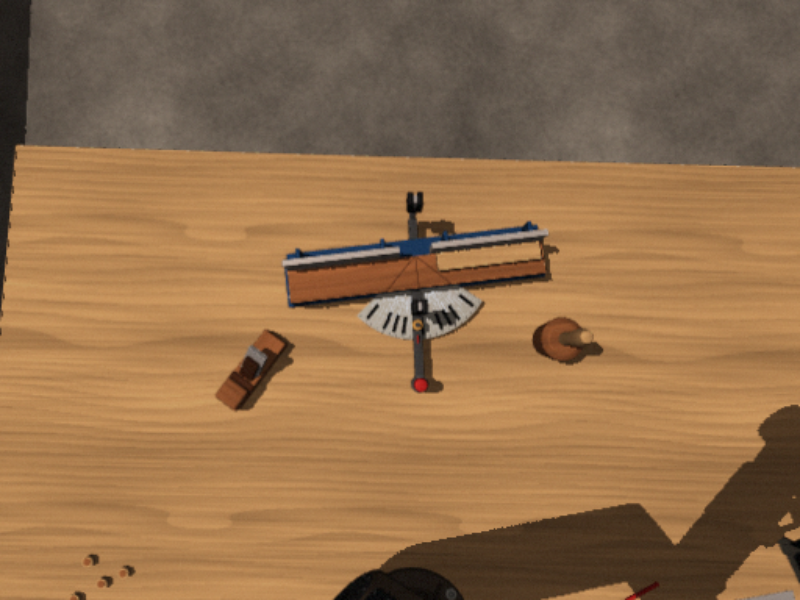

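The pictures show the plane on the left at (255,370) px, the mallet on the right at (562,340), and the red knob at (420,385). The side and top views agree to about 1 cm. I'm moving above the right side of the knob for a closer look, with the claw shut.

Call:
move_arm --pt "13 35 6 0 0 -1.3" --pt "13 35 6 0 0 -1.3" --pt "13 35 6 0 0 -1.3" --pt "13 35 3 0 0 -1.3" --pt "13 35 3 0 0 -1.3" --claw 255 --squeeze 10

```text
t: 1.62
eef_pos: [0.3366, -0.4415, 0.429]
ee_rot: [-3.141, 0.0, -2.843]
force: [1.2, 0.3, 0.2]
width: 0.0597
```

Call:
move_arm --pt "13 35 3 0 0 -1.3" --pt "13 35 3 0 0 -1.3" --pt "13 35 3 0 0 -1.3" --pt "13 35 3 0 0 -1.3" --pt "13 35 3 0 0 -1.3"

```text
t: 2.03
eef_pos: [0.4014, -0.2663, 0.4442]
ee_rot: [-3.141, 0.001, -2.956]
force: [1.3, 0.1, -0.4]
width: 0.0267
```

Call:
move_arm --pt "13 35 0 0 0 -1.3" --pt "13 35 0 0 0 -1.3" --pt "13 35 0 0 0 -1.3" --pt "13 35 0 0 0 -1.3" --pt "0 0 0 0 0 0"

```text
t: 2.45
eef_pos: [0.455, -0.1237, 0.444]
ee_rot: [3.141, 0.002, -3.043]
force: [0.1, -0.5, 0.7]
width: 0.0006
```

```bash
python3 - <<'E'
from h import *
s=arm.get_state();print(s['t'],s['eef_pos'],s['ee_rot'],s['force'],s['width'],s['q'],arm.tcp_to_grasp)
ims={};rs={}
for n in ['side','top','wrist']:
    T=Tcam(n);im=arm.grab_frame(n);ims[n]=im
    for t,z in [('red_knob',.069),('pivot_axis',.069),('plunger_cap',.064),('mitre_box',0)]:
        for d in arm.spot_point(t,n)[:1]:
            print(n,t,np.round(d['xy'],1),round(d['score'],2),atz(n,d['xy'],T,z).round(4)); rs.setdefault(t,[]).append(ray(n,d['xy'],T))
for t in rs:
  if len(rs[t])>1:print(t,tri(rs[t]))
cv2.imwrite('pics/w.png',ims['wrist'][:,:,::-1])
E
```

```text
2.45 [ 0.45498016 -0.12367654  0.44402582] [ 3.14102662e+00  1.77371248e-03 -3.04260557e+00] [ 0.06130584 -0.53703428  0.7375992 ] 0.0006052565828353668 [ 1.53310466e-01 -1.00133326e-02 -3.53925704e-01 -4.98378667e-04
 -1.22508217e+00 -1.62495075e+00] 0.1593
side red_knob [308.7 192.7] 0.9 [ 0.4758 -0.0134  0.069 ]
side pivot_axis [235.4 173.9] 0.75 [0.7184 0.0126 0.069 ]
side plunger_cap [272.5 187.3] 0.76 [0.5847 0.0104 0.064 ]
side mitre_box [234.7 191.5] 0.82 [0.7226 0.0174 0.    ]
top red_knob [269.4 246.1] 0.55 [ 0.4761 -0.007   0.069 ]
top pivot_axis [262.8 162.7] 0.63 [0.7272 0.0187 0.069 ]
top plunger_cap [268.2 207.3] 0.63 [ 0.592  -0.0011  0.064 ]
top mitre_box [266.6 206.4] 0.62 [5.984e-01 4.000e-04 0.000e+00]
wrist red_knob [354.8 189.6] 0.93 [ 0.4725 -0.0061  0.069 ]
red_knob (array([ 0.47386156, -0.00731998,  0.07279667]), [np.float64(0.0009651425950442785), np.float64(0.0024636599311881197), np.float64(0.002258713758467949)])
pivot_axis (array([0.72227561, 0.01609925, 0.07047585]), [np.float64(0.005283557608302055), np.float64(0.005283557608301942)])
plunger_cap (array([ 0.59216152, -0.00197014,  0.05313483]), [np.float64(0.0005006645199254011), np.float64(0.000500664519925498)])
mitre_box (array([0.64068228, 0.03512019, 0.04668457]), [np.float64(0.05541211072160632), np.float64(0.05541211072160642)])
```

View pics/w.png

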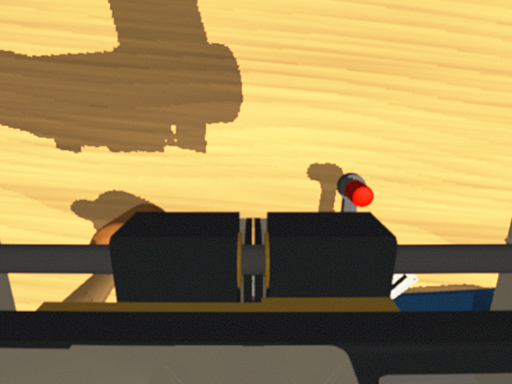

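The wrist view shows the knob at (360,193), with the hand to its right in the world. Next I'll get the yaw from the fence edge and check the fingertip outline.

```bash
python3 - <<'E'
from h import *
c=arm.calibration('wrist');K=np.array(c['intrinsics']);M=np.linalg.inv(np.array(c['mount']));print(K[0,0],np.array(c['mount'])[:3,3])
for p in [(x,y,z) for z in(.08,.178) for x in(-.0095,.0095) for y in (-.021,.021)]:
    q=M[:3,:3]@p+M[:3,3];u=np.array([q[0],-q[1]])/-q[2];u*=1+c['k1']*(u@u);print(p,(K[:2,:2]@u+K[:2,2]).round())
im=arm.grab_frame('top');cv2.imwrite('pics/tc.png',cv2.resize(im[130:270,170:370,::-1],(800,560),interpolation=cv2.INTER_CUBIC))
E
```

```text
317.6851129737717 [0.07056238 0.00157929 0.02012358]
(-0.0095, -0.021, 0.08) [163. 431.]
(-0.0095, 0.021, 0.08) [330. 431.]
(0.0095, -0.021, 0.08) [156. 370.]
(0.0095, 0.021, 0.08) [336. 370.]
(-0.0095, -0.021, 0.178) [211. 251.]
(-0.0095, 0.021, 0.178) [288. 251.]
(0.0095, -0.021, 0.178) [210. 218.]
(0.0095, 0.021, 0.178) [289. 218.]
```

View pics/tc.png

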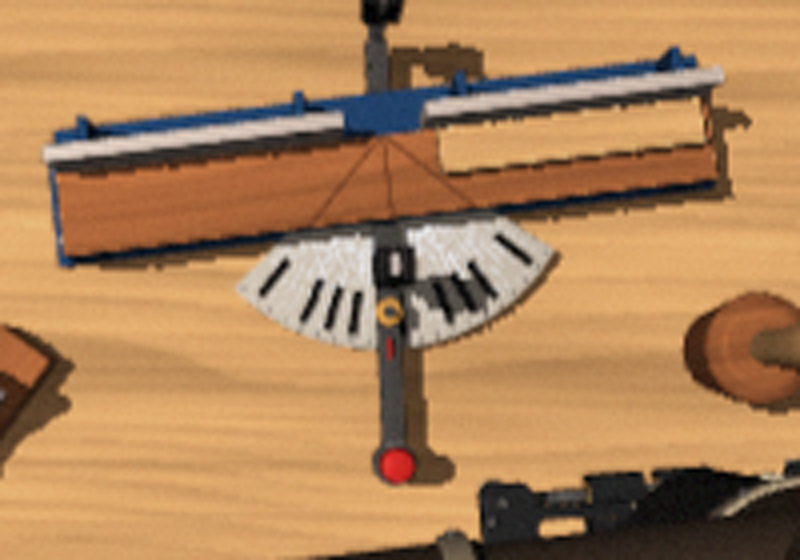

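The crop shows the left slots, first to fourth, at about (355,312), (332,305), (312,298) and (273,278). The plunger is at (390,311), short of slot 1. I'll work out the yaw and look at the gripper's shape from the side.

```bash
python3 - <<'E'
from h import *
T=Tcam('top');f=lambda u,v,z:atz('top',(u/4+170-.375,v/4+130-.375),T,z)
a=f(46,158,.12);b=f(722,80,.12);d=a-b;print('fence',a,b,np.linalg.norm(d),'yaw',np.arctan2(-d[0],d[1]))
a=f(65,265,.0);b=f(718,183,.0);d=a-b;print('front',a,b,np.linalg.norm(d),'yaw',np.arctan2(-d[0],d[1]))
p=np.array([.723,.016])
for q,s in zip([.262,.393,.524,.785,-.785],[(355,312),(332,305),(312,298),(273,278),(515,250)]):
    w=f(*s,.022);dd=w[:2]-p;aa=np.arctan2(dd[1],-dd[0]);print(q,w.round(4),np.linalg.norm(dd),'yaw',q-aa)
k=f(397,465,.086)[:2];print('knob',k)
im=arm.grab_frame('side')
K=arm.calibration('side');Ti=np.linalg.inv(T:=Tcam('side'))
q=Ti@[.455,-.124,.3,1];print(np.array(K['intrinsics'])@[q[0]/-q[2],-q[1]/-q[2],1])
c=np.array(K['intrinsics'])@[q[0]/-q[2],-q[1]/-q[2],1];u,v=int(c[0]),int(c[1])
cr=im[max(v-75,0):v+105,max(u-120,0):u+120,::-1];cv2.imwrite('pics/s.png',cv2.resize(cr,None,fx=3.2,fy=3.2,interpolation=cv2.INTER_CUBIC))
E
```

```text
fence [0.69220706 0.25584342 0.12      ] [ 0.76345331 -0.23271163  0.12      ] 0.4937226624657759 yaw 0.14480977906273418
front [0.62510048 0.26031229 0.        ] [ 0.70628579 -0.26457348  0.        ] 0.5311272214530754 yaw 0.1534563088526394
0.262 [0.5925 0.0274 0.022 ] 0.13099859872240419 yaw 0.1751020457869613
0.393 [0.5975 0.0456 0.022 ] 0.1289320404192607 yaw 0.16141324485898442
0.524 [0.6026 0.0615 0.022 ] 0.12870663012212624 yaw 0.1629393122129018
0.785 [0.6175 0.0926 0.022 ] 0.13035886059667764 yaw 0.15687881871165732
-0.785 [ 0.645  -0.0978  0.022 ] 0.13799106453972734 yaw 0.1847368840875505
knob [ 0.47757926 -0.00436555]
[338.38545125 106.8056936    1.        ]
```

View pics/s.png

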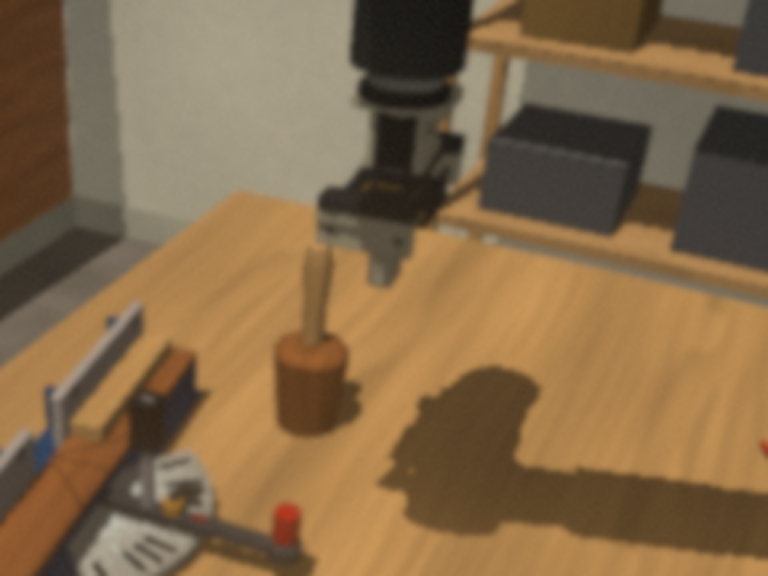

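The side view shows the narrow fingertips below the gripper body, clear of the mallet. Yaw is about 0.157, so the start is q≈0.07 and stop 3 puts the knob near (0.490, 0.106). I'll go down beside the knob.

Call:
move_arm --pt "4 0 -26 0 0 0" --pt "4 0 -26 0 0 0" --pt "4 0 -26 0 0 0" --pt "4 0 -26 0 0 0" --pt "4 0 -26 0 0 0"

```text
t: 3.72
eef_pos: [0.4735, -0.128, 0.3127]
ee_rot: [3.142, 0.001, -3.045]
force: [0.3, -0.3, -0.6]
width: 0.0004
```

Call:
move_arm --pt "2 0 -26 0 0 0" --pt "0 0 -26 0 0 0" --pt "0 0 -20 0 0 0" --pt "0 0 -6 0 0 0" --pt "0 0 0 0 0 0"

```text
t: 4.13
eef_pos: [0.475, -0.128, 0.2343]
ee_rot: [-3.141, -0.004, -3.045]
force: [-0.9, -1.0, 0.1]
width: 0.0007
```

```bash
cat > look.py <<'E'
from h import *
import sys
s=arm.get_state();print('t',round(s['t'],2),s['eef_pos'].round(4),'a',round(((np.pi-s['ee_rot'][2])+np.pi)%(2*np.pi)-np.pi,4),s['force'].round(1))
p=np.array([.723,.016]);rs=[]
for n in ['side','top']:
    T=Tcam(n);im=arm.grab_frame(n)
    if len(sys.argv)>1 and n==sys.argv[1]: cv2.imwrite(sys.argv[2],cv2.resize(im[130:280,200:400,::-1],(800,600),interpolation=cv2.INTER_CUBIC))
    for t,z in [('red_knob',.069),('plunger_cap',.064)]:
        for d in arm.spot_point(t,n)[:1]:
            w=atz(n,d['xy'],T,z);v=w[:2]-p;print(n,t,round(d['score'],2),w.round(4),'q',round(np.arctan2(v[1],-v[0])+.157,3))
E
python3 look.py side pics/s2.png
```

```text
t 4.13 [ 0.475  -0.128   0.2343] a -0.0963 [-0.9 -1.   0.1]
side red_knob 0.7 [0.6722 0.0859 0.069 ] q 1.099
top red_knob 0.94 [ 0.4801 -0.0153  0.069 ] q 0.029
top plunger_cap 0.65 [0.594  0.0014 0.064 ] q 0.044
```

View pics/s2.png

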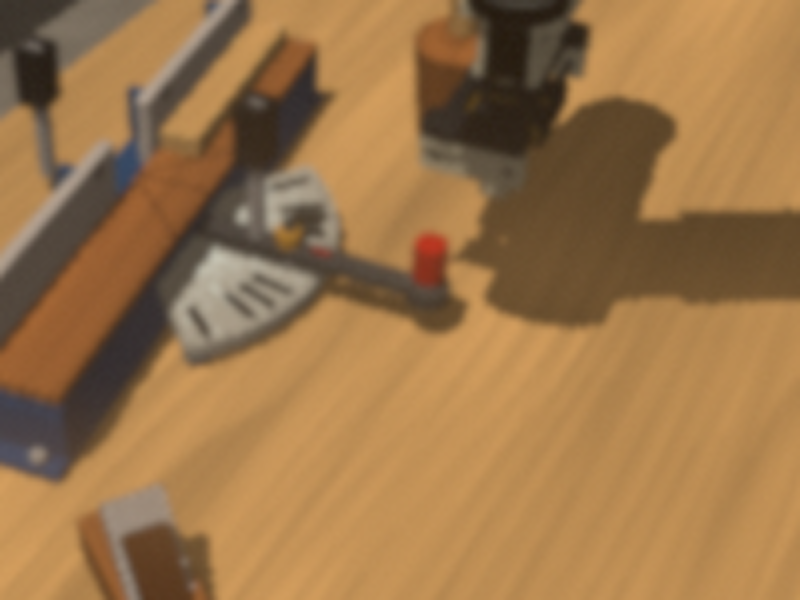

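The side crop shows the knob at (430,262), upright and free, with the hand beyond it. From here I'll track the knob by red colour, which is steadier than the network point, and move in.

Call:
move_arm --pt "0 20 0 0 0 0" --pt "0 15 0 0 0 0" --pt "0 8 0 0 0 0" --pt "0 0 0 0 0 0" --pt "0 0 0 0 0 0"

```text
t: 4.85
eef_pos: [0.4755, -0.0848, 0.2362]
ee_rot: [3.142, 0.001, -3.044]
force: [0.2, 0.6, 0.2]
width: 0.0006
```

```bash
cat > look.py <<'E'
from h import *
import sys
s=arm.get_state();print('t',round(s['t'],2),s['eef_pos'].round(4),'a',round(((np.pi-s['ee_rot'][2])+np.pi)%(2*np.pi)-np.pi,4),s['force'].round(1))
p=np.array([.723,.016])
for n,z in [('side',.070),('top',.083)]:
    T=Tcam(n);im=arm.grab_frame(n)
    if len(sys.argv)>1 and n==sys.argv[1]: cv2.imwrite(sys.argv[2],cv2.resize(im[130:280,200:400,::-1],(800,600),interpolation=cv2.INTER_CUBIC))
    i=im.astype(int);m=((i[...,0]>110)&(i[...,1]<70)&(i[...,2]<70)).astype(np.uint8)
    k,l,st,c=cv2.connectedComponentsWithStats(m)
    for j in range(1,k):
        w=atz(n,c[j],T,z);v=w[:2]-p;r=np.linalg.norm(v)
        if st[j,4]>=8 and .2<r<.3: print(n,st[j,4],c[j].round(1),w.round(4),'r',r.round(4),'q',round(np.arctan2(v[1],-v[0])+.157,3))
E
python3 look.py
```

```text
t 4.85 [ 0.4755 -0.0848  0.2362] a -0.0975 [0.2 0.6 0.2]
side 73 [306.7 194.8] [ 4.761e-01 -1.000e-04  7.000e-02] r 0.2475 q 0.092
```

Call:
move_arm --pt "0 5 0 0 0 0" --pt "0 5 0 0 0 0" --pt "0 5 0 0 0 0" --pt "0 5 0 0 0 0" --pt "0 3 0 0 0 0"

```text
t: 5.37
eef_pos: [0.4754, -0.0614, 0.2356]
ee_rot: [3.142, -0.0, -3.045]
force: [0.3, 0.4, 0.4]
width: 0.0006
```

Call:
move_arm --pt "0 3 0 0 0 0" --pt "0 3 0 0 0 0" --pt "0 3 0 0 0 0" --pt "0 3 0 0 0 0" --pt "0 3 0 0 0 0"

```text
t: 5.78
eef_pos: [0.4754, -0.0467, 0.2357]
ee_rot: [-3.142, -0.0, -3.045]
force: [0.4, 0.9, -0.3]
width: 0.0006
```

```bash
sed -i 's/>110)/>90)/; s/\[...,0\]>90/[...,0]>90/' look.py; python3 look.py; python3 - <<'E'
from h import *
im=arm.grab_frame('top');print(im[240:252:3,262:276:3].tolist())
E
```

```text
t 5.78 [ 0.4754 -0.0467  0.2357] a -0.0961 [ 0.4  0.9 -0.3]
side 85 [307.5 195.3] [0.4733 0.0007 0.07  ] r 0.2501 q 0.096
top 8 [354.8 159. ] [ 0.7437 -0.2575  0.083 ] r 0.2743 q -1.489
top 11 [339.9 167. ] [ 0.7181 -0.2129  0.083 ] r 0.2289 q -1.392
top 19 [329.6 238.8] [ 0.5029 -0.1834  0.083 ] r 0.297 q -0.579
[[[40, 36, 37], [69, 68, 62], [58, 54, 54], [53, 49, 46], [29, 30, 28]], [[39, 41, 39], [33, 30, 31], [32, 26, 21], [34, 24, 18], [45, 36, 28]], [[42, 31, 23], [41, 33, 25], [47, 37, 26], [53, 40, 30], [55, 42, 31]], [[49, 35, 28], [56, 41, 34], [60, 48, 36], [56, 43, 33], [59, 42, 34]]]
```

The top view is now hidden by the arm, so I'll rely on the side view and force.

Call:
move_arm --pt "0 3 0 0 0 0" --pt "0 3 0 0 0 0" --pt "0 3 0 0 0 0" --pt "0 3 0 0 0 0" --pt "0 3 0 0 0 0"

```text
t: 6.35
eef_pos: [0.4752, -0.0319, 0.2356]
ee_rot: [-3.141, -0.001, -3.045]
force: [0.6, -4.7, 0.0]
width: 0.0002
```

```bash
sed -i "s/,('top',.083)//" look.py; python3 look.py
```

```text
t 6.35 [ 0.4752 -0.0319  0.2356] a -0.0962 [ 0.6 -4.7  0. ]
side 57 [307.1 197. ] [0.471  0.0086 0.07  ] r 0.2521 q 0.128
```

Contact at −4.7 N. I'll push on in small steps, turning with the arc.

Call:
move_arm --pt "0 3 0 0 0 -1" --pt "0 3 0 0 0 -1" --pt "0 3 0 0 0 -1" --pt "0 3 0 0 0 -1" --pt "0 3 0 0 0 -1"

```text
t: 6.82
eef_pos: [0.4743, -0.0174, 0.2352]
ee_rot: [-3.14, -0.003, -3.135]
force: [-3.6, -4.8, 1.7]
width: 0.0004
```

```bash
python3 look.py
```

```text
t 6.82 [ 0.4743 -0.0174  0.2352] a -0.0065 [-3.6 -4.8  1.7]
side 47 [305.2 199.9] [0.4698 0.0236 0.07  ] r 0.2533 q 0.187
```

Call:
move_arm --pt "0 2 0 0 0 -0.5" --pt "0 2 0 0 0 -0.5" --pt "0 2 0 0 0 -0.5" --pt "0 0 0 0 0 0" --pt "0 0 0 0 0 0"

```text
t: 7.28
eef_pos: [0.4759, -0.0106, 0.2359]
ee_rot: [3.141, 0.001, 3.125]
force: [-0.4, -0.5, 0.2]
width: 0.0007
```

```bash
python3 look.py side pics/s3.png
```

```text
t 7.28 [ 0.4759 -0.0106  0.2359] a 0.017 [-0.4 -0.5  0.2]
side 48 [303.7 201.2] [0.4713 0.0309 0.07  ] r 0.2521 q 0.216
```

View pics/s3.png

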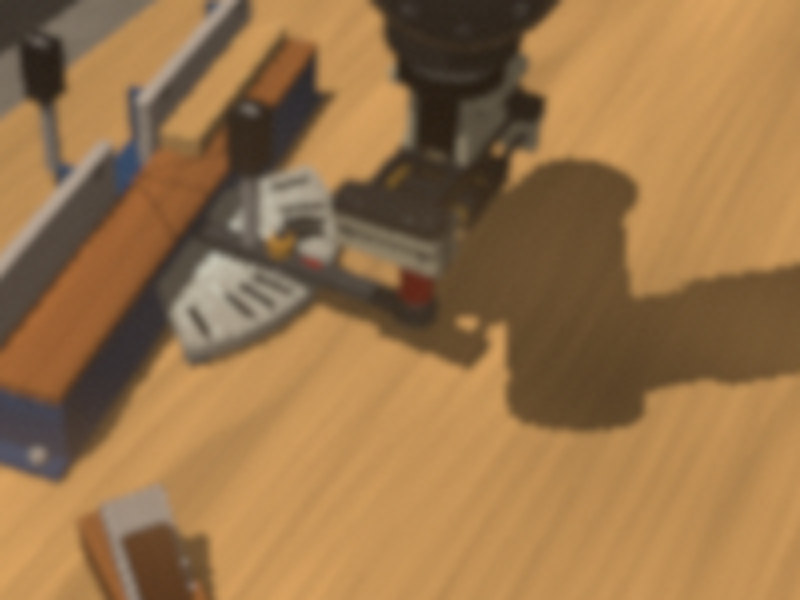

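The side crop shows the fingertip against the right side of the knob at (417,287), with the arm well short of slot 1. Geometry gives q≈0.19. I'll continue in 2 mm steps, watching force.

Call:
move_arm --pt "0 2 0 0 0 -0.5" --pt "0 2 0 0 0 -0.5" --pt "0 2 0 0 0 -0.5" --pt "0 2 0 0 0 -0.5" --pt "0 2 0 0 0 -0.5"

```text
t: 7.75
eef_pos: [0.4754, -0.0009, 0.2357]
ee_rot: [-3.141, -0.0, 3.08]
force: [0.0, -2.6, 2.0]
width: 0.0005
```

```bash
sed -i 's/(.side.,.070)/("side",.062)/' look.py; cat >> look.py <<'E'
a=((np.pi-s['ee_rot'][2])+np.pi)%(2*np.pi)-np.pi
g=s['eef_pos'][:2]+.034*np.array([np.sin(a),np.cos(a)]);v=g-p;print('finger-q (if in contact)',round(np.arctan2(v[1],-v[0])+.157,3),'r',np.linalg.norm(v).round(4))
i=im[130:280,200:400];cv2.imwrite('pics/last.png',cv2.resize(i[...,::-1],(800,600),interpolation=cv2.INTER_CUBIC))
E
python3 look.py
```

```text
t 7.75 [ 0.4754 -0.0009  0.2357] a 0.0619 [ 0.  -2.6  2. ]
side 48 [302.7 203. ] [0.4738 0.0308 0.062 ] r 0.2496 q 0.216
finger-q (if in contact) 0.226 r 0.2461
```

Call:
move_arm --pt "0 2 0 0 0 -0.5" --pt "0 2 0 0 0 -0.5" --pt "0 0 0 0 0 0" --pt "0 0 0 0 0 0" --pt "0 0 0 0 0 0"

```text
t: 8.22
eef_pos: [0.4755, 0.0033, 0.2357]
ee_rot: [3.141, 0.0, 3.064]
force: [0.2, -0.2, -1.0]
width: 0.0004
```

```bash
python3 look.py
```

```text
t 8.22 [0.4755 0.0033 0.2357] a 0.0781 [ 0.2 -0.2 -1. ]
side 51 [301.8 204. ] [0.4742 0.0362 0.062 ] r 0.2496 q 0.238
finger-q (if in contact) 0.243 r 0.2457
```

Call:
move_arm --pt "0 1 0 0 0 -0.3" --pt "0 1 0 0 0 -0.3" --pt "0 1 0 0 0 -0.3" --pt "0 0 0 0 0 0" --pt "0 0 0 0 0 0"

```text
t: 8.68
eef_pos: [0.4754, 0.0061, 0.2357]
ee_rot: [3.141, 0.0, 3.048]
force: [0.1, 0.1, -0.1]
width: 0.0006
```

```bash
python3 look.py
```

```text
t 8.68 [0.4754 0.0061 0.2357] a 0.094 [ 0.1  0.1 -0.1]
side 50 [301.8 204.7] [0.4728 0.0389 0.062 ] r 0.2513 q 0.248
finger-q (if in contact) 0.255 r 0.2456
```

Call:
move_arm --pt "0 1 0 0 0 -0.3" --pt "0 1 0 0 0 -0.3" --pt "0 1 0 0 0 -0.3" --pt "0 0 0 0 0 0" --pt "0 0 0 0 0 0"

```text
t: 9.15
eef_pos: [0.4754, 0.0091, 0.2357]
ee_rot: [3.142, 0.0, 3.032]
force: [-0.0, 0.3, 0.3]
width: 0.0006
```

```bash
python3 look.py
```

```text
t 9.15 [0.4754 0.0091 0.2357] a 0.1097 [-0.   0.3  0.3]
side 57 [300.6 205.1] [0.475 0.042 0.062] r 0.2493 q 0.262
finger-q (if in contact) 0.267 r 0.2453
```

View pics/last.png

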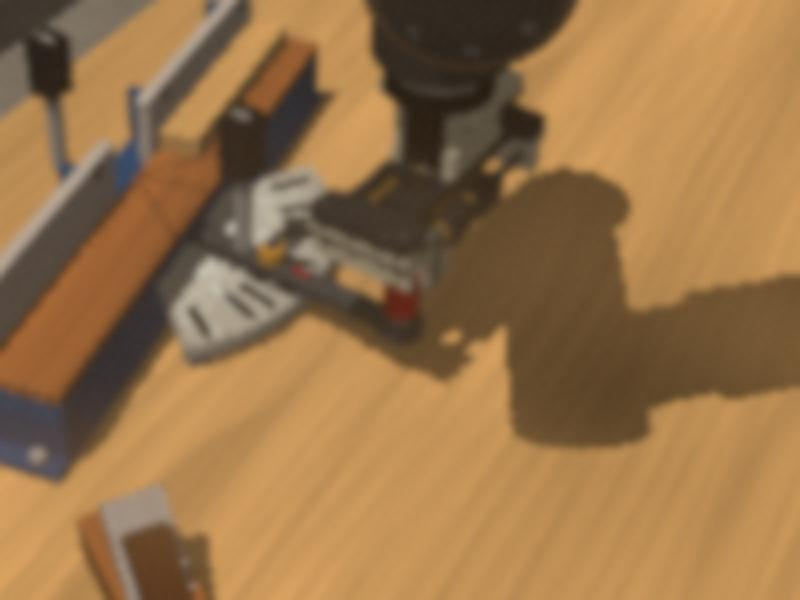

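Call:
move_arm --pt "0 0.6 0 0 0 -0.1" --pt "0 0.6 0 0 0 -0.1" --pt "0 0.6 0 0 0 -0.1" --pt "0 0.6 0 0 0 -0.1" --pt "0 0.6 0 0 0 -0.1"

```text
t: 9.62
eef_pos: [0.4753, 0.012, 0.2357]
ee_rot: [-3.141, -0.0, 3.023]
force: [0.4, -2.3, 0.1]
width: 0.0002
```

```bash
python3 look.py
```

```text
t 9.62 [0.4753 0.012  0.2357] a 0.1187 [ 0.4 -2.3  0.1]
side 54 [300.9 205.1] [0.4743 0.0419 0.062 ] r 0.2501 q 0.261
finger-q (if in contact) 0.279 r 0.2454
```

Call:
move_arm --pt "0 0.6 0 0 0 -0.1" --pt "0 0.6 0 0 0 -0.1" --pt "0 0.6 0 0 0 -0.1" --pt "0 0.6 0 0 0 -0.1" --pt "0 0.6 0 0 0 -0.1"

```text
t: 10.08
eef_pos: [0.4753, 0.0139, 0.2356]
ee_rot: [-3.139, -0.001, 3.014]
force: [4.8, -12.8, -0.9]
width: 0.0004
```

```bash
python3 look.py
```

```text
t 10.08 [0.4753 0.0139 0.2356] a 0.1273 [  4.8 -12.8  -0.9]
side 56 [300.8 205. ] [0.4749 0.0414 0.062 ] r 0.2494 q 0.259
finger-q (if in contact) 0.286 r 0.2454
```

Stop 1 is confirmed: the side-view q held at 0.260 while the force rose to 12.8 N. The finger-q offset is about +0.015. Now I'll push out of stop 1.

Call:
move_arm --pt "0.1 1 0 0 0 -0.2" --pt "0.1 1 0 0 0 -0.2" --pt "0.1 1 0 0 0 -0.2" --pt "0.1 1 0 0 0 -0.2" --pt "0.1 1 0 0 0 -0.2"

```text
t: 10.55
eef_pos: [0.4756, 0.0191, 0.2356]
ee_rot: [-3.14, -0.001, 2.996]
force: [1.0, -6.3, 0.4]
width: 0.0004
```

```bash
python3 look.py
```

```text
t 10.55 [0.4756 0.0191 0.2356] a 0.1454 [ 1.  -6.3  0.4]
side 63 [300.  205.7] [0.4756 0.0453 0.062 ] r 0.2491 q 0.275
finger-q (if in contact) 0.307 r 0.2453
```

Call:
move_arm --pt "0.1 1 0 0 0 -0.2" --pt "0.1 1 0 0 0 -0.2" --pt "0.1 1 0 0 0 -0.2" --pt "0.1 1 0 0 0 -0.2" --pt "0.1 1 0 0 0 -0.2"

```text
t: 11.02
eef_pos: [0.476, 0.0249, 0.2355]
ee_rot: [-3.141, -0.001, 2.979]
force: [-1.6, -3.0, 1.6]
width: 0.0004
```

```bash
python3 look.py
```

```text
t 11.02 [0.476  0.0249 0.2355] a 0.1627 [-1.6 -3.   1.6]
side 68 [298.8 206.4] [0.477  0.0499 0.062 ] r 0.2483 q 0.294
finger-q (if in contact) 0.331 r 0.2452
```

Call:
move_arm --pt "0.2 1.2 0 0 0 -0.3" --pt "0.2 1.2 0 0 0 -0.3" --pt "0.2 1.2 0 0 0 -0.3" --pt "0.2 1.2 0 0 0 -0.3" --pt "0.2 1.2 0 0 0 -0.3"

```text
t: 11.48
eef_pos: [0.4769, 0.031, 0.2354]
ee_rot: [-3.141, -0.001, 2.953]
force: [-4.2, -3.2, 2.3]
width: 0.0006
```

```bash
python3 look.py
```

```text
t 11.48 [0.4769 0.031  0.2354] a 0.189 [-4.2 -3.2  2.3]
side 73 [297.3 206.9] [0.4797 0.0541 0.062 ] r 0.2463 q 0.312
finger-q (if in contact) 0.356 r 0.2445
```

Call:
move_arm --pt "0.2 1 0 0 0 -0.3" --pt "0.2 1 0 0 0 -0.3" --pt "0.2 1 0 0 0 -0.3" --pt "0.2 1 0 0 0 -0.3" --pt "0.2 1 0 0 0 -0.3"

```text
t: 11.95
eef_pos: [0.4786, 0.0362, 0.2357]
ee_rot: [3.141, 0.0, 2.927]
force: [-2.0, -2.2, 0.8]
width: 0.0002
```

```bash
python3 look.py
```

```text
t 11.95 [0.4786 0.0362 0.2357] a 0.215 [-2.  -2.2  0.8]
side 86 [295.9 207.7] [0.4815 0.0592 0.062 ] r 0.2453 q 0.334
finger-q (if in contact) 0.379 r 0.2431
```

Call:
move_arm --pt "-0.6 0.8 0 0 0 -0.2" --pt "-0.6 0.8 0 0 0 -0.2" --pt "-0.6 0.8 0 0 0 -0.2" --pt "-0.6 0.8 0 0 0 -0.2" --pt "-0.6 0.8 0 0 0 -0.2"

```text
t: 12.42
eef_pos: [0.4755, 0.0402, 0.2358]
ee_rot: [3.141, 0.001, 2.909]
force: [1.2, -1.4, 0.4]
width: -0.0001
```

```bash
python3 look.py
```

```text
t 12.42 [0.4755 0.0402 0.2358] a 0.2322 [ 1.2 -1.4  0.4]
side 80 [295.4 208.2] [0.4818 0.0619 0.062 ] r 0.2455 q 0.345
finger-q (if in contact) 0.392 r 0.2464
```

Call:
move_arm --pt "0 0.6 0 0 0 -0.2" --pt "0 0.6 0 0 0 -0.2" --pt "0 0.6 0 0 0 -0.2" --pt "0 0.6 0 0 0 -0.2" --pt "0 0.6 0 0 0 -0.2"

```text
t: 12.88
eef_pos: [0.4754, 0.0431, 0.2356]
ee_rot: [3.142, 0.0, 2.892]
force: [0.7, 0.0, -0.1]
width: 0.0007
```

```bash
python3 look.py
```

```text
t 12.88 [0.4754 0.0431 0.2356] a 0.2499 [ 0.7  0.  -0.1]
side 83 [294.2 209.4] [0.4827 0.0681 0.062 ] r 0.2459 q 0.371
finger-q (if in contact) 0.403 r 0.2466
```

The force dropped to 0 and the knob jumped ahead of the finger: click 2. To confirm, I'll push on until resistance.

Call:
move_arm --pt "0.1 0.8 0 0 0 -0.2" --pt "0.1 0.8 0 0 0 -0.2" --pt "0.1 0.8 0 0 0 -0.2" --pt "0.1 0.8 0 0 0 -0.2" --pt "0.1 0.8 0 0 0 -0.2"

```text
t: 13.35
eef_pos: [0.4757, 0.0463, 0.2356]
ee_rot: [-3.14, -0.001, 2.874]
force: [1.9, -9.3, 0.0]
width: 0.0004
```

```bash
python3 look.py
```

```text
t 13.35 [0.4757 0.0463 0.2356] a 0.2672 [ 1.9 -9.3  0. ]
side 93 [294.1 208.8] [0.4839 0.0659 0.062 ] r 0.2443 q 0.363
finger-q (if in contact) 0.416 r 0.2466
```

Call:
move_arm --pt "0.1 0.7 0 0 0 -0.2" --pt "0.1 0.7 0 0 0 -0.2" --pt "0.1 0.7 0 0 0 -0.2" --pt "0.1 0.7 0 0 0 -0.2" --pt "0.1 0.7 0 0 0 -0.2"

```text
t: 13.82
eef_pos: [0.4759, 0.0486, 0.2356]
ee_rot: [-3.137, -0.001, 2.857]
force: [2.2, -14.1, 1.0]
width: 0.0005
```

```bash
python3 look.py
```

```text
t 13.82 [0.4759 0.0486 0.2356] a 0.285 [  2.2 -14.1   1. ]
side 96 [293.5 208.7] [0.4856 0.0666 0.062 ] r 0.2427 q 0.367
finger-q (if in contact) 0.425 r 0.2464
```

Stop 2 is confirmed: the force rose to 14 N with the knob seated. Pushing out towards stop 3, where I expect the snap at finger-q ≈0.51–0.53 and must not pass 0.55.

Call:
move_arm --pt "0.2 1 0 0 0 -0.2" --pt "0.2 1 0 0 0 -0.2" --pt "0.2 1 0 0 0 -0.2" --pt "0.2 1 0 0 0 -0.2" --pt "0.2 1 0 0 0 -0.2"

```text
t: 14.28
eef_pos: [0.477, 0.0548, 0.2356]
ee_rot: [-3.14, -0.001, 2.839]
force: [1.2, -5.2, 0.7]
width: 0.0005
```

```bash
python3 look.py
```

```text
t 14.28 [0.477  0.0548 0.2356] a 0.3025 [ 1.2 -5.2  0.7]
side 105 [291.7 209.8] [0.4878 0.0734 0.062 ] r 0.2421 q 0.396
finger-q (if in contact) 0.45 r 0.2464
```

Call:
move_arm --pt "0.2 1 0 0 0 -0.2" --pt "0.2 1 0 0 0 -0.2" --pt "0.2 1 0 0 0 -0.2" --pt "0.2 1 0 0 0 -0.2" --pt "0.2 1 0 0 0 -0.2"

```text
t: 14.75
eef_pos: [0.4782, 0.0606, 0.2355]
ee_rot: [-3.141, -0.0, 2.822]
force: [-2.0, -3.4, 0.1]
width: 0.0003
```

```bash
python3 look.py
```

```text
t 14.75 [0.4782 0.0606 0.2355] a 0.3196 [-2.  -3.4  0.1]
side 102 [289.7 211.2] [0.49   0.0811 0.062 ] r 0.2419 q 0.43
finger-q (if in contact) 0.474 r 0.2464
```

Call:
move_arm --pt "0.2 0.8 0 0 0 -0.2" --pt "0.2 0.8 0 0 0 -0.2" --pt "0.2 0.8 0 0 0 -0.2" --pt "0.2 0.8 0 0 0 -0.2" --pt "0.2 0.8 0 0 0 -0.2"

```text
t: 15.22
eef_pos: [0.4792, 0.0645, 0.2355]
ee_rot: [-3.141, -0.001, 2.804]
force: [-3.0, -3.1, 0.8]
width: 0.0006
```

```bash
python3 look.py
```

```text
t 15.22 [0.4792 0.0645 0.2355] a 0.3372 [-3.  -3.1  0.8]
side 113 [288.8 211.4] [0.4917 0.0834 0.062 ] r 0.2409 q 0.44
finger-q (if in contact) 0.49 r 0.2462
```

Call:
move_arm --pt "0.1 0.7 0 0 0 -0.1" --pt "0.1 0.7 0 0 0 -0.1" --pt "0.1 0.7 0 0 0 -0.1" --pt "0.1 0.7 0 0 0 -0.1" --pt "0.1 0.7 0 0 0 -0.1"

```text
t: 15.68
eef_pos: [0.48, 0.0681, 0.2357]
ee_rot: [3.141, 0.0, 2.796]
force: [-2.9, -0.6, -0.3]
width: 0.0002
```

```bash
python3 look.py
```

```text
t 15.68 [0.48   0.0681 0.2357] a 0.3456 [-2.9 -0.6 -0.3]
side 114 [287.6 212.1] [0.4931 0.0878 0.062 ] r 0.2408 q 0.46
finger-q (if in contact) 0.506 r 0.2463
```

Call:
move_arm --pt "0.1 0.6 0 0 0 -0.1" --pt "0.1 0.6 0 0 0 -0.1" --pt "0.1 0.6 0 0 0 -0.1" --pt "0.1 0.6 0 0 0 -0.1" --pt "0.1 0.6 0 0 0 -0.1"

```text
t: 16.15
eef_pos: [0.4807, 0.0712, 0.2358]
ee_rot: [3.141, 0.001, 2.787]
force: [-1.5, -2.1, -1.0]
width: 0.0006
```

```bash
python3 look.py
```

```text
t 16.15 [0.4807 0.0712 0.2358] a 0.3543 [-1.5 -2.1 -1. ]
side 107 [286.7 213.1] [0.4936 0.0927 0.062 ] r 0.2418 q 0.48
finger-q (if in contact) 0.518 r 0.2464
```

Call:
move_arm --pt "0.1 0.5 0 0 0 -0.1" --pt "0.1 0.5 0 0 0 -0.1" --pt "0.1 0.5 0 0 0 -0.1" --pt "0.1 0.5 0 0 0 -0.1" --pt "0 0 0 0 0 0"

```text
t: 16.62
eef_pos: [0.481, 0.0732, 0.2358]
ee_rot: [3.141, 0.001, 2.78]
force: [-0.7, 1.2, -0.4]
width: -0.0
```

```bash
python3 look.py
```

```text
t 16.62 [0.481  0.0732 0.2358] a 0.3612 [-0.7  1.2 -0.4]
side 114 [286.  213.3] [0.4947 0.0944 0.062 ] r 0.2414 q 0.488
finger-q (if in contact) 0.526 r 0.2466
```

Call:
move_arm --pt "0.1 0.5 0 0 0 0" --pt "0.1 0.5 0 0 0 0" --pt "0.1 0.5 0 0 0 0" --pt "0.1 0.5 0 0 0 0" --pt "0.1 0.5 0 0 0 0"

```text
t: 17.08
eef_pos: [0.4813, 0.0756, 0.2357]
ee_rot: [3.142, 0.0, 2.78]
force: [0.7, 0.2, -0.9]
width: 0.0005
```

```bash
python3 look.py
```

```text
t 17.08 [0.4813 0.0756 0.2357] a 0.3611 [ 0.7  0.2 -0.9]
side 115 [285.1 213.9] [0.496  0.0979 0.062 ] r 0.2414 q 0.503
finger-q (if in contact) 0.536 r 0.2472
```

The force is down to about 0 while the finger was still moving and the knob jumped ahead, so it's probably click 3. I'll back off now and check from the top.

Call:
move_arm --pt "-2 -5 0 0 0 0" --pt "-4 -10 0 0 0 0" --pt "-6 -15 0 0 0 0" --pt "-6 -15 0 0 0 0" --pt "-3 -10 0 0 0 0"

```text
t: 17.55
eef_pos: [0.4587, 0.0182, 0.2355]
ee_rot: [-3.141, -0.001, 2.78]
force: [0.1, -0.1, -0.7]
width: 0.0002
```

Call:
move_arm --pt "0 0 20 0 0 0" --pt "0 0 35 0 0 0" --pt "0 0 35 0 0 0" --pt "-5 -20 25 0 0 0" --pt "-10 -30 15 0 0 0"

```text
t: 17.97
eef_pos: [0.446, -0.0299, 0.369]
ee_rot: [3.139, 0.004, 2.782]
force: [1.2, -0.9, 0.6]
width: 0.0003
```

Call:
move_arm --pt "-5 -36 5 0 0 0" --pt "-5 -36 5 0 0 0" --pt "-5 -36 0 0 0 0" --pt "-5 -30 0 0 0 0" --pt "-5 -10 0 0 0 0"

```text
t: 18.38
eef_pos: [0.4187, -0.181, 0.3758]
ee_rot: [-3.141, 0.0, 2.778]
force: [0.4, -0.1, 0.5]
width: 0.0004
```

```bash
python3 look.py; python3 - <<'E'
from h import *
T=Tcam('top');im=arm.grab_frame('top');cv2.imwrite('pics/t2.png',cv2.resize(im[130:270,170:370,::-1],(800,560),interpolation=cv2.INTER_CUBIC))
for t,z in [('red_knob',.069),('pivot_axis',.069),('plunger_cap',.064)]:
    for d in arm.spot_point(t,'top')[:1]: print(t,d['score'],atz('top',d['xy'],T,z))
E
```

```text
t 18.38 [ 0.4187 -0.181   0.3758] a 0.364 [ 0.4 -0.1  0.5]
side 248 [311.7 154.7] [ 0.5595 -0.2215  0.062 ] r 0.2883 q -0.811
side 111 [284.2 214.9] [0.496 0.103 0.062] r 0.2431 q 0.523
finger-q (if in contact) -0.358 r 0.3357
red_knob 0.68 [0.49833688 0.10253785 0.069     ]
pivot_axis 0.95 [0.72360922 0.01462122 0.069     ]
plunger_cap 0.9 [0.6015288  0.06029315 0.064     ]
```

View pics/t2.png

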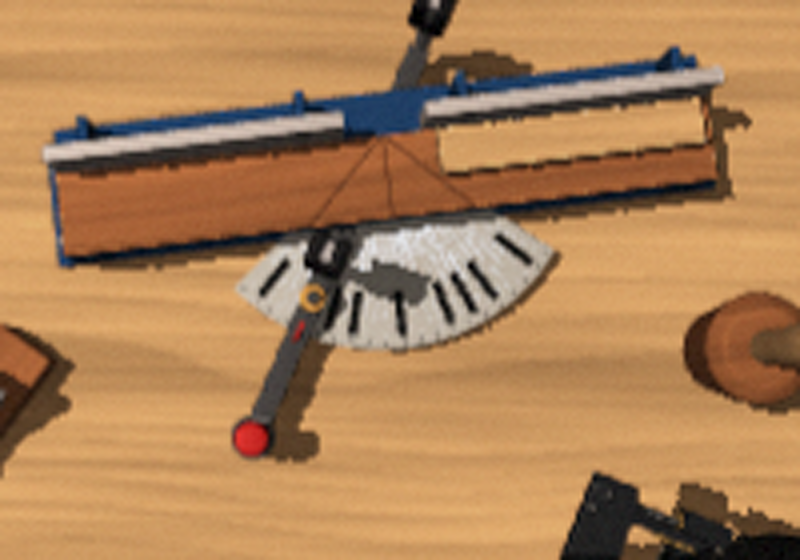

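The top crop shows the plunger cap at (313,298), right on the third slot. The second slot is just right of the arm, the first at (355,312), and the fourth is free at (273,278). The mallet, plane and strip are unmoved. One last numeric check of the angle.

```bash
python3 - <<'E'
from h import *
T=Tcam('top');im=arm.grab_frame('top').astype(int)
m=((im[...,0]>110)&(im[...,1]<70)&(im[...,2]<70)).astype(np.uint8)
k,l,st,c=cv2.connectedComponentsWithStats(m)
b=[j for j in range(1,k) if st[j,4]>15 and 210<c[j][0]<260 and 220<c[j][1]<260]
for j in b:
    w=atz('top',c[j],T,.082)
    for p in [(.723,.016),(.7236,.0146)]:
        v=w[:2]-p;print(st[j,4],c[j],w.round(4),np.linalg.norm(v).round(4),'q',[round(np.arctan2(v[1],-v[0])+y,3) for y in(.153,.157,.162)])
for n,th,z in [('top','mallet',0),('top','block_plane',0),('top','pine_strip',.07)]:
    for d in arm.spot_point(th,n)[:1]: print(th,atz(n,d['xy'],T,z).round(3))
E
```

```text
59 [232.08474576 239.11864407] [0.4943 0.1043 0.082 ] 0.2452 q [np.float64(0.521), np.float64(0.525), np.float64(0.53)]
59 [232.08474576 239.11864407] [0.4943 0.1043 0.082 ] 0.2463 q [np.float64(0.526), np.float64(0.53), np.float64(0.535)]
mallet [ 0.573 -0.276  0.   ]
block_plane [0.492 0.332 0.   ]
pine_strip [ 0.729 -0.123  0.07 ]
```

The check gives q ≈ 0.525, which is seated in stop 3. Nothing else has moved and the hand is clear.

```bash
python3 -c "
from station import arm
print(arm.job_done())"
```

```text
the job is handed in; nothing more can be done
None
```

The swing arm is seated in the third click stop, and I've handed the job in. With the claw shut, I pushed the red knob left using the outside of the fingers.

- **Clicks:** Stops one and two each showed as a jump or a held position, then resistance of 12.8 N and 14.1 N on leaving. At stop three the force fell to about 0 and the knob ran ahead of the finger. I stopped there and did not probe it for resistance, so as not to push on towards the fourth.
- **Final angle:** With the hand clear, the top camera gave 0.521–0.535 rad and the side camera 0.523 (stop three is 0.524). In the picture the plunger cap sits over the third slot.
- **Other items:** The mallet, plane and strip measure within 1 cm of where they started, which is the noise of the measurement.
- **Time:** The whole job took about 19 s of robot time.

**Checks that disagreed:** While the gripper hid part of the knob, the side-view angle and the finger-contact angle differed by up to about 0.06 rad. The network's knob point was also off by about 1 cm at times. I relied on force, relative jumps and the clear views at the end instead.

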